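# Put the garlic away and ease the heavy lid shut on its seal

## Robot

A 6-joint arm with a two-finger parallel gripper is mounted at the origin on a cart in front of the work surface, level with it; the furniture and walls round the work are solid. World frame = base frame: x ahead of the robot, y to its left, z up, the work surface at z = 0. Lengths are in m, angles in rad, forces in N, time in s.
With the tool pointing down it reaches from about 0.25 to 0.8 m from the base axis. Payload 3.9 kg.
Tool frame: the origin (TCP) lies at the very end of the fingers, on their centre line; the grasp point (between the pads) lies 19 mm behind it; y points along the fingers, z is the direction in which the jaws open and shut, and the axes are right-handed (so a half turn about y gives the same grasp; the last joint's range is limited). The gripper opens to 85 mm and grips with 20 to 120 N. Pads are 22 mm wide; open, the fingers measure 114 mm over their backs; the gripper's body (76 mm by 85 mm) begins 54 mm behind the grasp point. The pads swing forward as they close: fully open they stand 13 mm farther back than shut.
Start: joints at [1.17, 0.26, -0.138, 1.173, 0, 1.571], TCP at [0.205, 0.483, 0.231] pointing down, gripper open.
Joint ranges: [-2.78, 2.78], [-0.83, 1.72], [-1.28, 1.37], [-1.9, 2.12], [-1.57, 1.48], [-3.14, 3.14]. Speed limits (rad/s): [2.57, 2.57, 3.14, 3.14, 3.14, 3.14].

## Interface

Orientations are given as a 3x3 rotation matrix whose columns are the frame's x, y, z axes.
In Python, from cell import read_state, grab_frame, close_job, recognise, silhouettes gives the robot as it stands.
- The arm moves only by the shell command python3 -m pendant 'ROWS'. ROWS is JSON, a list of rows, each an object with "xyz": the shift along the world's x, y, z in mm, a list of three; "rot": the turn, a rotation vector about the world's x, y, z in degrees, a list of three; "hand": the gripper command: -1 is shut, 1 is fully open, values between are in proportion. In form: [{"xyz": [x, y, z], "rot": [rx, ry, rz], "hand": hand}, ...]. A call has 1 to 20 rows; each row shifts and turns the commanded pose from where the row before left it; what a row does not reach is not made up. A row lasts 1/12 s, in which the tool goes at most 41.7 mm and 7.16 degrees, less where a joint would pass 70% of its speed; a pose out of reach is approached as far as the arm can. A call is refused whole if a number of a shift passes 41.7 or a number of a turn 7.16, either way. A call with a gripper value outside its range is refused whole. The fingers move at their own pace and stop on an object; the grip force is fixed at half the most. Time passes only in rows, so rows that do not move let the fingers close. It gives the time, the measured TCP pose, the force and the opening at its end, in the units of the state.
- read_state(): the state, without advancing time (a new reading comes with each control period).
- grab_frame(name): name is "scene" or "top" or "wrist"; returns a dict with "image" (480x640x3 uint8, red, green, blue), "intrinsics" (3x3 intrinsics, pixels), "R" (3x3) and "t" (3): a world point X has camera coordinates R X + t. Camera axes: x right, y down, z forward; pixel columns grow to the right and rows downward; lengths in m; the calibration is good to about 2 mm. The wrist camera is an equidistant fisheye: a pixel r from the principal point sees the ray r / f radians off the axis. A picture is of the moment at which its call begins. There is no depth.
- close_job(): hands the job in, once; it reports no verdict.
Trained networks look in a picture, given as the dict that the camera call returned (one of the last four; its "shot" number tells which), for a name from the list of things; names that differ only in an ending like _2 or _b are one class to them, and where a whole thing is asked for, a point or a joint stands for the part that bears it (a point fixed in the world has none). Each returns a list of dicts, best first, with "confidence" (0 to 1); they miss things now and then, are a little off and sometimes report something else, mostly with a low value. They report only what shows in the picture. A call takes as long as a camera call. They do not tell look-alikes from the thing itself.
- recognise(label, picture): "at" ([x, y, z] in m, in the coordinates of the camera as it stood for that picture, good to about 4 mm: the middle of the surface that is visible of it).
- silhouettes(label, picture): "region" (480x640 bool, what is visible of it).
The state is a dict: "time_s": time; "qpos": joint angles; "dq": joint speeds; "tau": joint torques, N m; "ee_pos": TCP position; "tcp_rot": TCP orientation; "force": force on the tool from outside, world axes, zero at the start; "wrist_torque": the same for the moment, N m; "gripper_width": opening from 0.0 (shut) to 1.0 (fully open).
Only numpy, scipy, OpenCV 4.12 (cv2) and the standard library are available. Lean on these libraries where they do the work, as an engineer would, in place of code of your own. Each camera call takes 0.05 s, during which the arm holds its last target.

## Task

Put the garlic bulb into the open white storage box. Then bring the heavy wooden lid down under control, with your hand on it all the way so that it never drops or slams, and press its free edge slowly down on the sluggish rubber seal until it stops sinking; keep it pressed there with a steady 15 N or so for a second to bed the seal, then let go. Never lean on it with more than about 25 N, and leave the other things on the worktop where they are.

Things in the scene. Friction and masses are not known exactly. Their poses are not given: they have to be found in the camera images.
- keeper: White storage box, open on top, fixed to the worktop; 140 mm deep (x), 190 wide (y), rim 66 high. Origin: centre of its underside. Its x axis points from the seal side to the hinge side, roughly to the robot's right (yaw -1.85 to -1.3). Inner floor 10 mm up, walls 6 mm thick, the one at -x 10 mm thick, 52 high, with the seal on it. The lid's hinge axis runs along y at x = +73 mm, z = +68 mm.
- lid (a joint): Angle (rad) of the dark wooden lid about the hinge: pi/2 = upright, home = 0 to 0.033, differing from box to box. Starts at 1.45 to 1.65, just held by the stiff hinge (0.16 N m); below about 1.3 it falls unless held back (0.7 to 0.9 kg). Slab 146 deep, 190 wide, 22 mm thick; its underside passes through the hinge axis. It meets the seal at 0.035 to 0.12; its weight does not press the seal down.
- lid_bar (a point): Middle of the round steel bar handle on the lid's free edge: 12 mm thick, parallel to the box's y, 88 mm free between its two arms, 189 mm from the hinge axis, 11 mm above the plane of the lid's underside, 43 mm beyond the lid's edge. With the lid level it is 79 mm above the worktop, 46 mm outside the box. Fingers on either side can stay pointing down all the way: the bar turns in the grip.
- lid_press (a point): Point to press on: on the lid's outer face (its top when shut), in the middle of its width, 125 mm from the hinge axis. With the lid level it is 90 mm above the worktop; home, 90 to 94 mm.
- seal: Black rubber bead, 170 mm long, on the wall opposite the hinge, 138 mm from the hinge axis. Origin: middle of its top. Can be pressed down 5 to 12 mm to a hard stop, 68 to 72.5 mm above the worktop (not measured: feel it). Stays down. Yields only above 9 N (lid's own 3 to 5 N included), 1 mm/s per further N. Bedded once it stops sinking under 12 N or more for 0.5 s. Over 35 N in all forces it.
- garlic: Whitish garlic bulb, round, 51 mm across and 51 mm high with a pointed top, 25 g, lying loose on the worktop. Origin: centre of its underside, z up.
- lemon: Yellow lemon, 70 x 50 x 50 mm, loose; not to be disturbed. Origin: centre of its underside.
- peeler: Vegetable peeler with a green handle, 170 x 25 x 18 mm, loose; not to be disturbed. Origin: centre of its underside.
- opener: White-handled bottle opener, 174 x 41 x 20 mm, loose; not to be disturbed. Origin: centre of its underside.
Mind the look-alikes: they are no part of the job. Leave any orange or turquoise look-alike of the garlic alone.

How it is judged:
On the way, in this order (a step that is already met when the one before it is completed fails the run):
1. the garlic lies in the box, let go, while the lid is still open (x of garlic in the frame of keeper between -0.062 and 0.066 m and y of garlic in the frame of keeper between -0.09 and 0.09 m and z of garlic in the frame of keeper below 0.05 m and linear speed of garlic below 0.03 m/s and contact force between the fingers and garlic below 0.1 N and value of joint lid above 1 rad), for 0.2 s.
2. the lid has been lowered to rest on the seal (value of joint lid below 0.14 rad and velocity of joint lid above -0.15 rad/s), for 0.1 s.
3. the lid is pressed home and held: over 12 N on the seal (lid's weight included) and it no longer sinks (contact force between anything else and seal above 12 N and value of joint lid below 0.045 rad and velocity of joint lid above -0.01 rad/s), for 0.5 s.
At the end, for the whole second after the job is handed in: The garlic lies at rest inside the box and the lid stays home on its bedded seal when let go: its angle is below 0.045 rad (the seal must have been pressed to its stop before) (x of garlic in the frame of keeper between -0.062 and 0.066 m and y of garlic in the frame of keeper between -0.09 and 0.09 m and z of garlic in the frame of keeper below 0.05 m and linear speed of garlic below 0.03 m/s and value of joint lid below 0.045 rad and velocity of joint lid between -0.05 and 0.05 rad/s); the robot touches nothing.
It fails at once if the lid drops or slams: it closes faster than 1.5 rad/s when less than 1 rad open (value of joint lid below 1 rad and velocity of joint lid below -1.5 rad/s).
It fails at once if the seal is forced: more than 35 N on it (lid's weight included) (contact force between anything else and seal above 35 N).
It fails at once if the lemon is moved more than 30 mm (distance of lemon from where it was at the start of the episode above 0.03 m).
It fails at once if the peeler is moved more than 30 mm (distance of peeler from where it was at the start of the episode above 0.03 m).
It fails at once if the opener is moved more than 30 mm (distance of opener from where it was at the start of the episode above 0.03 m).
It also fails if it takes over 72 s, if anything falls off the work surface, if the arm or the gripper's body presses on something with over 40 N, if the wrist force passes 120 N, or if a joint passes its speed limit or range.

## Working session

There is one attempt and no reset: what is moved stays moved. The work goes in short steps, Python scripts to look and compute and a shell command to move; the robot and the scene stay as the last step left them, time stands still between calls to the robot, and variables do not carry over. Pictures are saved under pics/ and viewed, and the job is handed in when it is done.

```bash
ls; mkdir -p pics; cat > h.py <<'E'
import numpy as np, cv2
from cell import *
def shot(name,fn):
    f=grab_frame(name); cv2.imwrite('pics/'+fn,cv2.cvtColor(f['image'],cv2.COLOR_RGB2BGR)); return f
def w(f,p): return np.array(f['R']).T@(np.array(p)-np.array(f['t']))
def px(f,X):
    c=np.array(f['R'])@np.array(X)+np.array(f['t']); k=np.array(f['intrinsics'])@c; return k[:2]/k[2]
def ray(f,uv,z):
    R=np.array(f['R']);t=np.array(f['t']);d=R.T@np.linalg.solve(np.array(f['intrinsics']),[uv[0],uv[1],1]);o=-R.T@t
    return o+d*(z-o[2])/d[2]
E
python3 - <<'E'
from h import *
s=read_state()
print(s)
for n in ['top','scene']:
    f=shot(n,n+'0.png')
    print(n,f['intrinsics'],f['R'],f['t'])
    for l in ['keeper','lid','lid_bar','garlic','lemon','peeler','opener','seal']:
        print(l,[(np.round(w(f,d['at']),3).tolist(),round(d['confidence'],2)) for d in recognise(l,f)])
E
```

```text
pics
{'time_s': 0.0, 'qpos': array([ 1.17005454e+00,  2.60653359e-01, -1.39365988e-01,  1.17271872e+00,
        7.67345431e-06,  1.57078874e+00]), 'dq': array([-0.00155073,  0.00122889,  0.0012746 ,  0.00251312,  0.00129367,
       -0.00027768]), 'tau': array([-1.36491817e-03, -4.05675602e+01,  2.53923047e+01,  1.88073231e-02,
       -1.78484975e-04, -8.77900845e-06]), 'ee_pos': array([0.20453289, 0.48277336, 0.23048216]), 'tcp_rot': array([[ 9.20774828e-01, -7.64542463e-04,  3.90093747e-01],
       [-3.90094496e-01, -1.78490933e-03,  9.20773098e-01],
       [-7.68816295e-06, -9.99998115e-01, -1.94174339e-03]]), 'force': array([-0.48544929, -0.10348264,  0.45047566]), 'wrist_torque': array([0.06267168, 0.04325715, 0.00507742]), 'gripper_width': 1.0001598634344833}
top [[514.57278692   0.         329.58433456]
 [  0.         514.57278692 234.98790557]
 [  0.           0.           1.        ]] [[ 1.87836753e-02 -9.99823534e-01  2.72155489e-04]
 [-9.92206080e-01 -1.86741019e-02 -1.23200537e-01]
 [ 1.23183879e-01  2.04412456e-03 -9.92381758e-01]] [-0.04082128  0.54555413  1.24188444]
ke
[... 419 characters left out ...]
 0.         320.94976572]
 [  0.         595.13033789 239.82128225]
 [  0.           0.           1.        ]] [[ 0.81930387 -0.57309832  0.0173058 ]
 [-0.34843182 -0.52163626 -0.77877525]
 [ 0.45534212  0.63202368 -0.62706429]] [-0.45481789  0.25419962  1.5332269 ]
keeper [([0.434, 0.035, 0.11], 0.76), ([0.639, 0.377, 0.018], 0.38)]
lid [([0.461, 0.025, 0.164], 0.91)]
lid_bar [([0.456, 0.022, 0.161], 0.76)]
garlic [([0.485, -0.313, 0.03], 0.71), ([0.382, -0.318, 0.035], 0.56), ([0.375, -0.448, 0.034], 0.56), ([0.475, -0.199, 0.032], 0.54)]
lemon [([0.427, 0.345, 0.035], 0.64)]
peeler [([0.628, -0.252, 0.018], 0.71)]
opener [([0.638, 0.377, 0.017], 0.56)]
seal [([0.399, 0.155, 0.066], 0.73)]
```

View pics/top0.png

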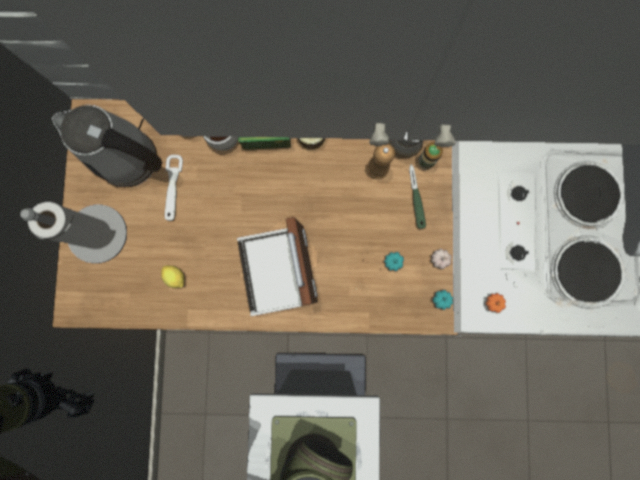

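View pics/scene0.png

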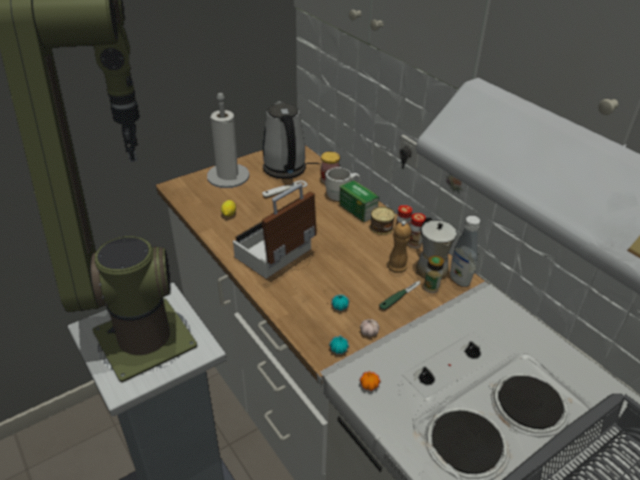

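The white garlic is at top px (441,259). The other three bulbs are turquoise or orange decoys. The box is around top px (275,270), with the lid upright on its right side.

```bash
python3 - <<'E'
from h import *
a=cv2.imread('pics/top0.png')[205:325,225:335]; b=cv2.imread('pics/scene0.png')[170:290,220:330]
cv2.imwrite('pics/crop0.png',np.hstack([cv2.resize(a,None,fx=3.6,fy=3.6,interpolation=2),cv2.resize(b,None,fx=3.6,fy=3.6,interpolation=2)]))
f=grab_frame('top');g=grab_frame('scene')
for q in (f,g):
    for d in silhouettes('garlic',q):
        m=d['region'];ys,xs=np.nonzero(m);print(round(d['confidence'],2),xs.mean().round(1),ys.mean().round(1),q['image'][m].mean(0).round(),ray(q,(xs.mean(),ys.mean()),.025).round(4), xs.min(),xs.max(),ys.min(),ys.max())
E
```

```text
0.8 441.0 258.6 [178. 164. 154.] [ 0.4936 -0.3081  0.025 ] 432 450 250 268
0.73 495.3 302.0 [187. 119.  79.] [ 0.389  -0.4407  0.025 ] 486 505 293 312
0.67 442.5 298.4 [ 75. 136. 130.] [ 0.3953 -0.311   0.025 ] 432 452 289 308
0.58 393.6 260.4 [ 76. 139. 132.] [ 0.4868 -0.1904  0.025 ] 384 403 251 270
0.84 369.2 380.2 [161.  88.  19.] [ 0.3834 -0.4444  0.025 ] 360 378 372 389
0.55 339.3 302.0 [ 29. 108. 103.] [ 0.4797 -0.1937  0.025 ] 331 348 294 310
0.54 338.4 344.5 [ 25. 113. 109.] [ 0.3886 -0.3139  0.025 ] 329 348 336 353
0.5 368.7 326.9 [135. 121. 110.] [ 0.489 -0.31   0.025] 360 378 318 336
```

View pics/crop0.png

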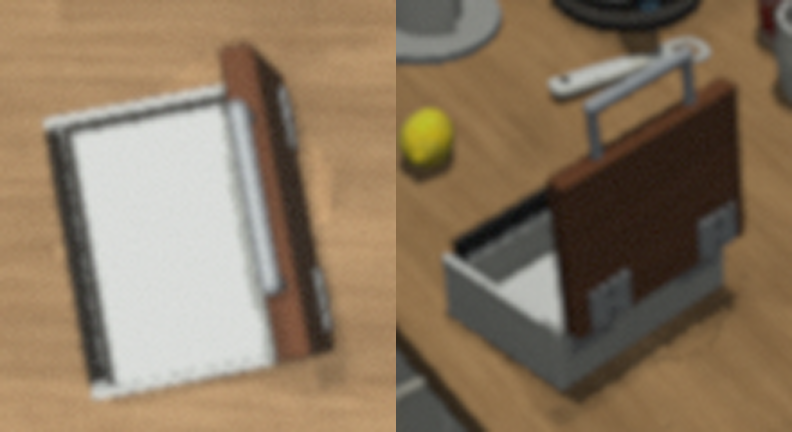

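```bash
cat >> h.py <<'E'
def box2w(p,P):
    x,y,a=p[:3];c,s=np.cos(a),np.sin(a)
    return np.array([x+c*P[0]-s*P[1],y+s*P[0]+c*P[1],P[2]])
def lid(r,y,t,th): # r from hinge along lid, t above underside plane
    return np.array([.073-r*np.cos(th)+t*np.sin(th), y, .068+r*np.sin(th)+t*np.cos(th)])
E
python3 - <<'E'
from h import *
from scipy.optimize import least_squares
f=grab_frame('top');g=grab_frame('scene')
T=lambda u,v:np.array([225+u/3.6,205+v/3.6])-.3
S=lambda u,v:np.array([220+(u-396)/3.6,170+v/3.6])-.3
obs=[(f,T(45,122),lambda th:np.array([-.07,.095,.066])),(f,T(92,397),lambda th:np.array([-.07,-.095,.066])),
(g,S(445,257),lambda th:np.array([-.07,-.095,.066])),(g,S(449,317),lambda th:np.array([-.07,-.095,0])),(g,S(570,388),lambda th:np.array([.07,-.095,0])),
(g,S(640,81),lambda th:lid(.189,0,.011,th)),(f,T(254,196),lambda th:lid(.189,0,.011,th)),(g,S(738,88),lambda th:lid(.146,.095,.022,th)),(f,T(240,43),lambda th:lid(.146,.095,.011,th))]
def res(p): return np.concatenate([px(F,box2w(p,P(p[3])))-o for F,o,P in obs])
r=least_squares(res,[.43,.09,-1.4,1.55],loss='soft_l1');p=r.x
print(p.round(4),res(p).reshape(-1,2).round(1).tolist())
print('bar',box2w(p,lid(.189,0,.011,p[3])),'press level',box2w(p,lid(.125,0,.022,0)),'center',p[:2],'hinge',box2w(p,[.073,0,.068]))
for n,F in (('top',f),('scene',g)):
    im=cv2.cvtColor(F['image'],cv2.COLOR_RGB2BGR);im=cv2.resize(im,None,fx=3,fy=3)
    def L(A,B): 
        a,b=[px(F,box2w(p,q))*3+1 for q in(A,B)];cv2.line(im,tuple(int(v) for v in a),tuple(int(v) for v in b),(0,0,255),1)
    for z in(0,.066):
        c=[np.array([sx*.07,sy*.095,z]) for sx,sy in((-1,-1),(1,-1),(1,1),(-1,1))]
        for i in range(4):L(c[i],c[(i+1)%4])
    for t in(0,.022):
        c=[lid(r_,y,t,p[3]) for r_,y in((0,-.095),(.146,-.095),(.146,.095),(0,.095))]
        for i in range(4):L(c[i],c[(i+1)%4])
    L(lid(.189,-.044,.011,p[3]),lid(.189,.044,.011,p[3]))
    q=(px(F,box2w(p,[0,0,.1]))*3).astype(int)
    cv2.imwrite(f'pics/fit_{n}.png',im[q[1]-250:q[1]+250,q[0]-250:q[0]+250])
E
python3 -c "
import cv2,numpy as np
cv2.imwrite('pics/fit.png',cv2.resize(np.hstack([cv2.imread('pics/fit_top.png'),cv2.imread('pics/fit_scene.png')]),(800,400)))"
```

```text
[ 0.4534  0.1041 -1.3636  1.4869] [[0.1, -1.1], [0.3, 0.7], [-0.3, -0.4], [0.3, -0.0], [-1.6, 2.4], [0.6, 0.1], [0.1, 0.2], [1.3, -1.1], [-1.0, 0.3]]
bar [0.46740727 0.03739864 0.25725711] press level [0.44269975 0.15495739 0.09      ] center [0.45339502 0.10406917] hinge [0.46840952 0.03262993 0.068     ]
```

View pics/fit.png

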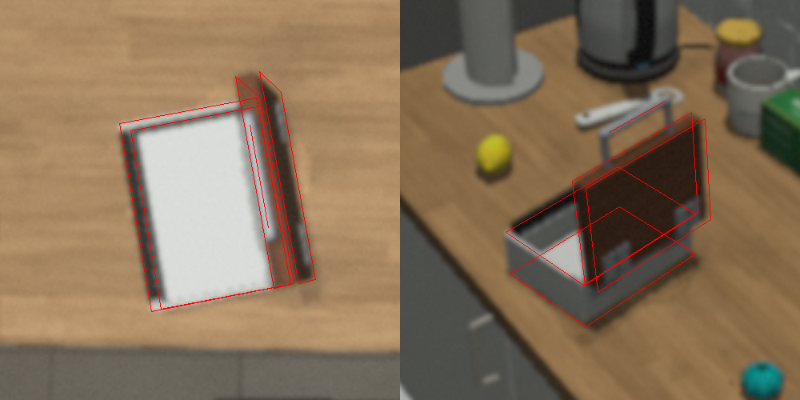

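```bash
python3 -m pendant '[{"xyz":[15,-25,20],"rot":[0,0,-5],"hand":1},{"xyz":[15,-25,20],"rot":[0,0,-5],"hand":1},{"xyz":[15,-25,20],"rot":[0,0,-5],"hand":1},{"xyz":[15,-25,20],"rot":[0,0,-5],"hand":1},{"xyz":[15,-25,20],"rot":[0,0,-5],"hand":1},{"xyz":[15,-25,20],"rot":[0,0,-5],"hand":1},{"xyz":[15,-30,10],"rot":[0,0,-5],"hand":1},{"xyz":[15,-30,5],"rot":[0,0,-5],"hand":1}]'; python3 -c "
from h import *
s=read_state();print(s['qpos'].round(3),s['ee_pos'],s['tcp_rot'].round(3))"
```

```text
time_s: 1.87
ee_pos: [0.3259, 0.2727, 0.3683]
tcp_rot: [[0.451, 0.003, 0.892], [-0.892, 0.002, 0.451], [-0.001, -1.0, 0.004]]
force: [1.2, 0.3, -0.3]
gripper_width: 0.997
[ 0.697  0.059 -0.032  1.476 -0.     1.799] [0.3259197  0.27270156 0.36830581] [[ 0.451  0.003  0.892]
 [-0.892  0.002  0.451]
 [-0.001 -1.     0.004]]
```

```bash
python3 -m pendant '[{"xyz":[5,-32,0],"rot":[0,0,5],"hand":1},{"xyz":[5,-32,0],"rot":[0,0,5],"hand":1},{"xyz":[5,-32,0],"rot":[0,0,5],"hand":1},{"xyz":[5,-32,0],"rot":[0,0,5],"hand":1},{"xyz":[5,-32,0],"rot":[0,0,5],"hand":1},{"xyz":[5,-32,0],"rot":[0,0,5],"hand":1},{"xyz":[5,-32,0],"rot":[0,0,5],"hand":1},{"xyz":[5,-32,0],"rot":[0,0,5],"hand":1},{"xyz":[10,-32,0],"rot":[0,0,5],"hand":1},{"xyz":[10,-32,0],"rot":[0,0,5],"hand":1},{"xyz":[10,-32,0],"rot":[0,0,3],"hand":1},{"xyz":[12,-32,0],"rot":[0,0,0],"hand":1},{"xyz":[12,-32,-10],"rot":[0,0,0],"hand":1},{"xyz":[12,-32,-20],"rot":[0,0,0],"hand":1},{"xyz":[12,-32,-20],"rot":[0,0,0],"hand":1},{"xyz":[12,-30,-20],"rot":[0,0,0],"hand":1},{"xyz":[12,-25,-20],"rot":[0,0,0],"hand":1},{"xyz":[10,-22,-20],"rot":[0,0,0],"hand":1},{"xyz":[8,-20,-20],"rot":[0,0,0],"hand":1},{"xyz":[0,0,0],"rot":[0,0,0],"hand":1}]'; python3 -c "
from h import *
f=shot('wrist','w1.png')
s=read_state();print(s['qpos'].round(3),s['ee_pos'],s['tcp_rot'].round(3))
for l in ['garlic','peeler']:
  print(l,[(np.round(w(f,d['at']),3).tolist(),round(d['confidence'],2)) for d in recognise(l,f)])
"
```

```text
time_s: 3.53
ee_pos: [0.4843, -0.3061, 0.2313]
tcp_rot: [[0.984, -0.005, 0.176], [-0.176, 0.002, 0.984], [-0.005, -1.0, 0.001]]
force: [0.6, -0.2, 0.1]
gripper_width: 0.997
[-0.561  0.344 -0.012  1.22  -0.    -0.385] [ 0.48393819 -0.30443001  0.23328119] [[ 0.985 -0.004  0.175]
 [-0.175  0.003  0.985]
 [-0.005 -1.     0.002]]
garlic [([0.487, -0.308, 0.033], 0.83), ([0.479, -0.199, 0.037], 0.73), ([0.388, -0.437, 0.037], 0.61), ([0.385, -0.308, 0.026], 0.55)]
peeler [([0.621, -0.255, 0.017], 0.94)]
```

View pics/w1.png

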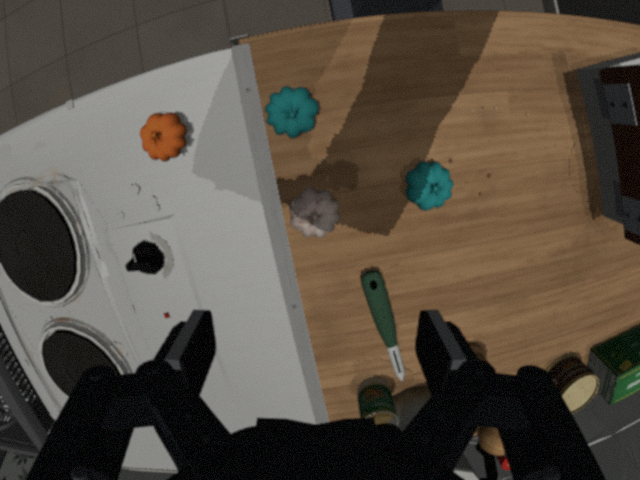

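Garlic confirmed at about (0.489, -0.308). The stove edge is close on its -y side, so I'll turn the jaws to open along x.

```bash
python3 -m pendant '[{"xyz":[0,0,-10],"rot":[0,0,-7],"hand":0.7},{"xyz":[0,0,-10],"rot":[0,0,-7],"hand":0.7},{"xyz":[0,0,-10],"rot":[0,0,-7],"hand":0.7},{"xyz":[0,0,-10],"rot":[0,0,-7],"hand":0.7},{"xyz":[0,0,-10],"rot":[0,0,-7],"hand":0.7},{"xyz":[0,0,-10],"rot":[0,0,-7],"hand":0.7},{"xyz":[0,0,-10],"rot":[0,0,-7],"hand":0.7},{"xyz":[0,0,-10],"rot":[0,0,-7],"hand":0.7},{"xyz":[0,0,-10],"rot":[0,0,-7],"hand":0.7},{"xyz":[0,0,-10],"rot":[0,0,-7],"hand":0.7},{"xyz":[0,0,-10],"rot":[0,0,-7],"hand":0.7},{"xyz":[0,0,0],"rot":[0,0,-5],"hand":0.7},{"xyz":[0,0,0],"rot":[0,0,0],"hand":0.7},{"xyz":[0,0,0],"rot":[0,0,0],"hand":0.7}]'; python3 -c "
from h import *
f=shot('wrist','w2.png')
s=read_state();print(s['qpos'].round(3),s['ee_pos'],s['tcp_rot'].round(3))
for l in ['garlic']:
  print(l,[(np.round(w(f,d['at']),3).tolist(),round(d['confidence'],2)) for d in recognise(l,f)])
"
```

```text
time_s: 4.85
ee_pos: [0.4855, -0.3032, 0.1279]
tcp_rot: [[-0.031, 0.002, 1.0], [-1.0, -0.001, -0.031], [0.001, -1.0, 0.002]]
force: [-0.1, -1.0, 0.0]
gripper_width: 0.851
[-0.559  0.4   -0.211  0.958  0.     1.044] [ 0.48559924 -0.30340728  0.12784108] [[-0.031  0.002  1.   ]
 [-1.    -0.001 -0.031]
 [ 0.001 -1.     0.002]]
garlic [([0.493, -0.305, 0.032], 0.97), ([0.391, -0.305, 0.029], 0.8), ([0.403, -0.438, 0.028], 0.79)]
```

View pics/w2.png

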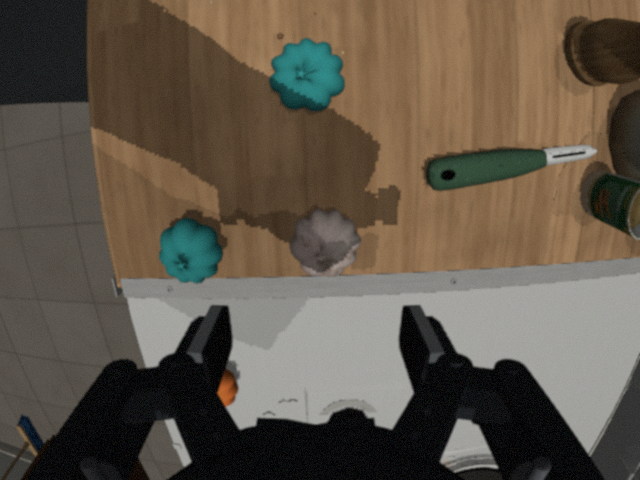

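```bash
python3 -m pendant '[{"xyz":[3,-2,-20],"rot":[0,0,0],"hand":0.7},{"xyz":[2,-2,-22],"rot":[0,0,0],"hand":0.7},{"xyz":[0,0,-22],"rot":[0,0,0],"hand":0.7},{"xyz":[0,0,-22],"rot":[0,0,0],"hand":0.7},{"xyz":[0,0,-20],"rot":[0,0,0],"hand":0.7},{"xyz":[0,0,-9],"rot":[0,0,0],"hand":0.7},{"xyz":[0,0,0],"rot":[0,0,0],"hand":0.4},{"xyz":[0,0,0],"rot":[0,0,0],"hand":0.2},{"xyz":[0,0,0],"rot":[0,0,0],"hand":-0.2},{"xyz":[0,0,0],"rot":[0,0,0],"hand":-1},{"xyz":[0,0,0],"rot":[0,0,0],"hand":-1},{"xyz":[0,0,0],"rot":[0,0,0],"hand":-1},{"xyz":[0,0,0],"rot":[0,0,0],"hand":-1}]'
```

```text
time_s: 6.03
ee_pos: [0.4911, -0.3084, 0.0128]
tcp_rot: [[-0.034, 0.003, 0.999], [-0.999, -0.002, -0.034], [0.002, -1.0, 0.003]]
force: [0.4, -0.4, 5.7]
gripper_width: 0.541
```

```bash
python3 -m pendant '[{"xyz":[0,0,15],"rot":[0,0,0],"hand":-1},{"xyz":[0,0,25],"rot":[0,0,0],"hand":-1},{"xyz":[0,0,33],"rot":[0,0,0],"hand":-1},{"xyz":[0,0,35],"rot":[0,0,0],"hand":-1},{"xyz":[0,0,35],"rot":[0,0,0],"hand":-1},{"xyz":[0,0,35],"rot":[0,0,0],"hand":-1},{"xyz":[0,0,35],"rot":[0,0,6],"hand":-1},{"xyz":[-2,10,33],"rot":[0,0,6],"hand":-1},{"xyz":[-3,15,30],"rot":[0,0,6],"hand":-1},{"xyz":[-3,20,25],"rot":[0,0,6],"hand":-1},{"xyz":[-3,25,20],"rot":[0,0,6],"hand":-1},{"xyz":[-3,30,10],"rot":[0,0,6],"hand":-1},{"xyz":[-3,30,0],"rot":[0,0,6],"hand":-1},{"xyz":[-3,30,0],"rot":[0,0,6],"hand":-1},{"xyz":[-3,30,0],"rot":[0,0,6],"hand":-1},{"xyz":[-3,30,0],"rot":[0,0,6],"hand":-1}]'; python3 -c "
from h import *
f=shot('wrist','w3.png')"
```

```text
time_s: 7.37
ee_pos: [0.4633, -0.0863, 0.3426]
tcp_rot: [[0.851, 0.001, 0.525], [-0.525, 0.0, 0.851], [0.0, -1.0, 0.0]]
force: [0.1, 0.7, 0.4]
gripper_width: 0.544
```

View pics/w3.png

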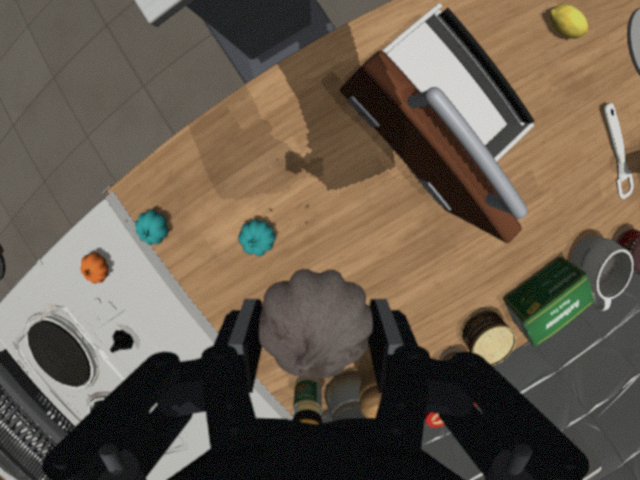

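```bash
python3 -m pendant '[{"xyz":[-2,30,0],"rot":[0,0,6],"hand":-1},{"xyz":[-2,30,0],"rot":[0,0,6],"hand":-1},{"xyz":[-2,30,0],"rot":[0,0,6],"hand":-1},{"xyz":[-2,30,0],"rot":[0,0,6],"hand":-1},{"xyz":[-2,30,0],"rot":[0,0,6],"hand":-1},{"xyz":[-2,26,0],"rot":[0,0,6],"hand":-1},{"xyz":[0,17,0],"rot":[0,0,4],"hand":-1},{"xyz":[0,10,0],"rot":[0,0,3],"hand":-1},{"xyz":[0,0,0],"rot":[0,0,0],"hand":-1},{"xyz":[0,0,0],"rot":[0,0,0],"hand":-1}]'; python3 -c "
from h import *
f=shot('wrist','w4.png')
print(f['intrinsics'],f['R'],f['t'])
for l in ['lid_bar','keeper','lid','seal']:
  print(l,[(np.round(w(f,d['at']),3).tolist(),round(d['confidence'],2)) for d in recognise(l,f)])
"
```

```text
time_s: 8.25
ee_pos: [0.4517, 0.1154, 0.3423]
tcp_rot: [[0.982, -0.0, -0.191], [0.191, -0.0, 0.982], [-0.0, -1.0, -0.0]]
force: [-0.2, -0.1, -0.2]
gripper_width: 0.541
[[371.64829954   0.         315.1786066 ]
 [  0.         371.64829954 239.9396914 ]
 [  0.           0.           1.        ]] [[-1.90355182e-01  9.81715250e-01 -2.68951144e-04]
 [ 9.28927331e-01  1.80208184e-01  3.23448642e-01]
 [ 3.17582931e-01  6.13202889e-02 -9.46245689e-01]] [-0.02829413 -0.51796873  0.33462399]
lid_bar [([0.452, 0.037, 0.215], 0.72)]
keeper [([0.453, 0.063, 0.056], 0.88)]
lid [([0.454, 0.038, 0.217], 0.88)]
seal [([0.433, 0.167, 0.078], 0.74)]
```

View pics/w4.png

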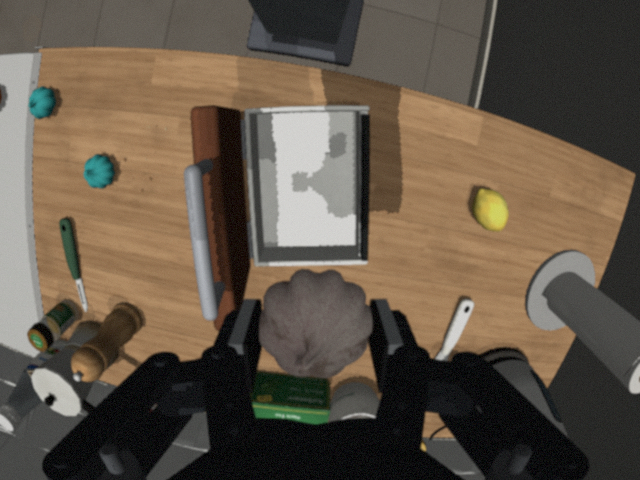

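```bash
cat >> h.py <<'E'
def fray(f,uv):
    K=np.array(f['intrinsics']);d=np.array([(uv[0]-K[0,2])/K[0,0],(uv[1]-K[1,2])/K[1,1]]);r=np.hypot(*d)
    c=np.array([*(d/r*np.sin(r)),np.cos(r)]);R=np.array(f['R']);return -R.T@np.array(f['t']),R.T@c
def frayz(f,uv,z):
    o,d=fray(f,uv);return o+d*(z-o[2])/d[2]
E
python3 -c "
from h import *
f=grab_frame('wrist')
for uv in [(245,110),(368,107),(368,263),(252,265)]:print(uv,frayz(f,uv,.066).round(4))
for uv in [(190,168),(211,316)]:print('bar',uv,frayz(f,uv,.26).round(4))
p=[.4534,.1041,-1.3636]
for c in [(.07,-.095),(-.07,-.095),(-.07,.095),(.07,.095)]:print(box2w(p,[*c,.066]).round(4))
print(box2w(p,lid(.189,-.045,.011,1.487)),box2w(p,lid(.189,.045,.011,1.487)))
"
```

```text
(245, 110) [0.3745 0.021  0.066 ]
(368, 107) [0.3461 0.1549 0.066 ]
(368, 263) [0.5272 0.196  0.066 ]
(252, 265) [0.5569 0.0566 0.066 ]
bar (190, 168) [0.4129 0.0281 0.26  ]
bar (211, 316) [0.5157 0.0518 0.26  ]
[0.3748 0.0161 0.066 ]
[0.346  0.1531 0.066 ]
[0.532  0.1921 0.066 ]
[0.5608 0.0551 0.066 ]
[0.42338054 0.02815777 0.25725751] [0.51145557 0.0466723  0.25725751]
```

```bash
python3 -m pendant '[{"xyz":[0,0,-25],"rot":[0,0,0],"hand":-1},{"xyz":[0,0,-35],"rot":[0,0,0],"hand":-1},{"xyz":[0,0,-35],"rot":[0,0,0],"hand":-1},{"xyz":[0,0,-35],"rot":[0,0,0],"hand":-1},{"xyz":[0,0,-35],"rot":[0,0,0],"hand":-1},{"xyz":[0,0,-35],"rot":[0,0,0],"hand":-1},{"xyz":[0,0,-35],"rot":[0,0,0],"hand":-1},{"xyz":[0,0,-32],"rot":[0,0,0],"hand":-1},{"xyz":[0,0,-25],"rot":[0,0,0],"hand":-1},{"xyz":[0,0,-15],"rot":[0,0,0],"hand":-1},{"xyz":[0,0,-8],"rot":[0,0,0],"hand":-1},{"xyz":[0,0,-1],"rot":[0,0,0],"hand":-1},{"xyz":[0,0,0],"rot":[0,0,0],"hand":-1}]'
```

```text
time_s: 9.63
ee_pos: [0.4517, 0.1138, 0.026]
tcp_rot: [[0.982, -0.001, -0.19], [0.19, -0.003, 0.982], [-0.001, -1.0, -0.003]]
force: [-0.7, -3.8, 0.2]
gripper_width: 0.543
```

```bash
python3 -m pendant '[{"xyz":[0,0,0],"rot":[0,0,0],"hand":0.2},{"xyz":[0,0,0],"rot":[0,0,0],"hand":0.35},{"xyz":[0,0,0],"rot":[0,0,0],"hand":0.35},{"xyz":[0,0,0],"rot":[0,0,0],"hand":0.35},{"xyz":[0,0,6],"rot":[0,0,0],"hand":0.35},{"xyz":[0,0,15],"rot":[0,0,0],"hand":0.35},{"xyz":[0,0,25],"rot":[0,0,0],"hand":0.35},{"xyz":[0,0,35],"rot":[0,0,0],"hand":0.35},{"xyz":[0,0,35],"rot":[0,0,0],"hand":0.35},{"xyz":[0,0,35],"rot":[0,0,0],"hand":0.35},{"xyz":[0,0,35],"rot":[0,0,0],"hand":0.35},{"xyz":[0,0,35],"rot":[0,0,0],"hand":0.35},{"xyz":[0,0,35],"rot":[0,0,0],"hand":0.35},{"xyz":[0,0,35],"rot":[0,0,0],"hand":0.35},{"xyz":[0,0,20],"rot":[0,0,0],"hand":0.35},{"xyz":[0,0,5],"rot":[0,0,0],"hand":0.35},{"xyz":[0,0,0],"rot":[0,0,0],"hand":0.35}]';python3 -c "
from h import *
f=shot('wrist','w5.png')
print([(np.round(w(f,d['at']),3).tolist(),round(d['confidence'],2)) for d in recognise('garlic',f)])"
```

```text
time_s: 11.05
ee_pos: [0.4529, 0.1159, 0.3448]
tcp_rot: [[0.982, 0.005, -0.191], [0.191, 0.002, 0.982], [0.005, -1.0, 0.001]]
force: [0.8, 0.2, -0.2]
gripper_width: 0.673
[([0.451, 0.112, 0.043], 0.95), ([0.478, -0.179, 0.036], 0.91), ([0.384, -0.294, 0.028], 0.62)]
```

View pics/w5.png

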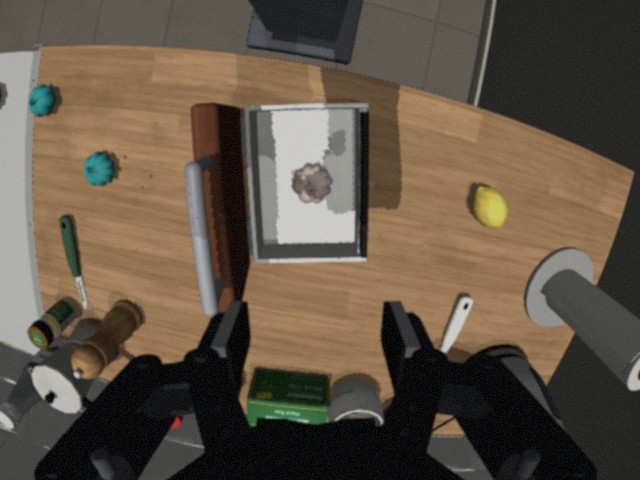

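```bash
python3 -m pendant '[{"xyz":[2,-15,0],"rot":[0,0,1.4],"hand":0.2},{"xyz":[3,-20,0],"rot":[0,0,0],"hand":0.2},{"xyz":[3,-20,-5],"rot":[0,0,0],"hand":0.2},{"xyz":[3,-15,-10],"rot":[0,0,0],"hand":0.2},{"xyz":[2,-7,-10],"rot":[0,0,0],"hand":0.2},{"xyz":[0,0,-5],"rot":[0,0,0],"hand":0.2},{"xyz":[0,0,0],"rot":[0,0,0],"hand":0.2},{"xyz":[0,0,0],"rot":[0,0,0],"hand":0.2}]';python3 -c "
from h import *
f=shot('wrist','w6.png');a=cv2.imread('pics/w6.png')
g=shot('scene','s6.png');b=cv2.imread('pics/s6.png')
print(px(g,read_state()['ee_pos']))
cv2.imwrite('pics/c6.png',np.hstack([cv2.resize(a,(400,300)),cv2.resize(b[120:270,200:400],(400,300),interpolation=2)]))"
```

```text
time_s: 11.82
ee_pos: [0.4639, 0.0387, 0.3113]
tcp_rot: [[0.976, -0.003, -0.216], [0.216, 0.0, 0.976], [-0.003, -1.0, 0.001]]
force: [-0.9, 0.3, 0.3]
gripper_width: 0.601
[286.52544546 175.04400736]
```

View pics/c6.png

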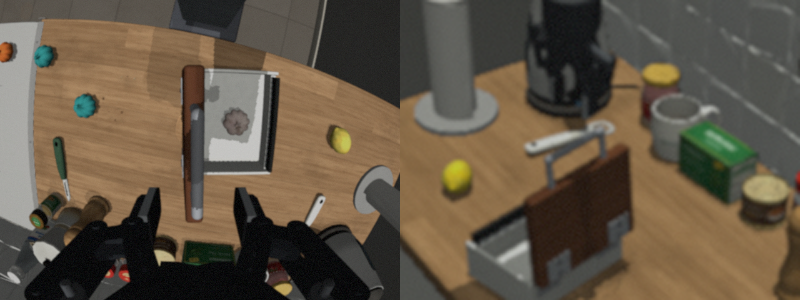

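View pics/w6.png

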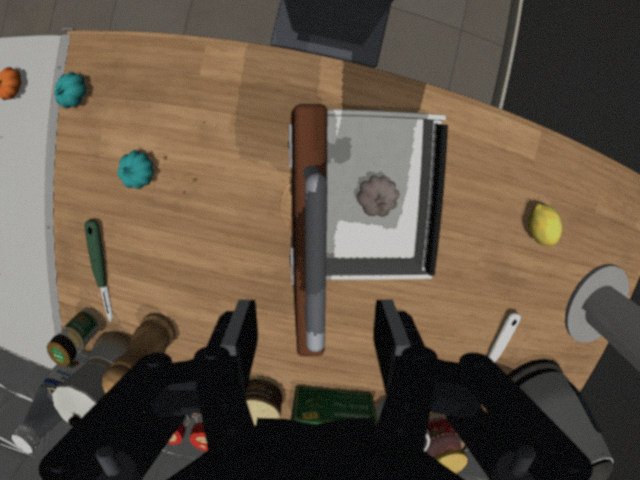

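```bash
python3 -m pendant '[{"xyz":[0,0,-20],"rot":[0,0,0],"hand":0.2},{"xyz":[0,0,-20],"rot":[0,0,0],"hand":0.2},{"xyz":[0,0,-18],"rot":[0,0,0],"hand":0.2},{"xyz":[0,0,-10],"rot":[0,0,0],"hand":0.2},{"xyz":[0,0,-3],"rot":[0,0,0],"hand":0.2},{"xyz":[0,0,0],"rot":[0,0,0],"hand":0},{"xyz":[0,0,0],"rot":[0,0,0],"hand":-0.2},{"xyz":[0,0,0],"rot":[0,0,0],"hand":-0.4},{"xyz":[0,0,0],"rot":[0,0,0],"hand":-0.6}]';python3 -c "
from h import *
f=shot('wrist','w7.png');a=cv2.imread('pics/w7.png')
g=shot('scene','s7.png');b=cv2.imread('pics/s7.png')
cv2.imwrite('pics/c7.png',np.hstack([cv2.resize(a,(400,300)),cv2.resize(b[120:270,200:400],(400,300),interpolation=2)]))"
```

```text
time_s: 12.67
ee_pos: [0.4656, 0.0385, 0.2423]
tcp_rot: [[0.976, 0.002, -0.216], [0.216, 0.0, 0.976], [0.002, -1.0, -0.0]]
force: [-1.0, -0.2, -0.5]
gripper_width: 0.201
```

View pics/c7.png

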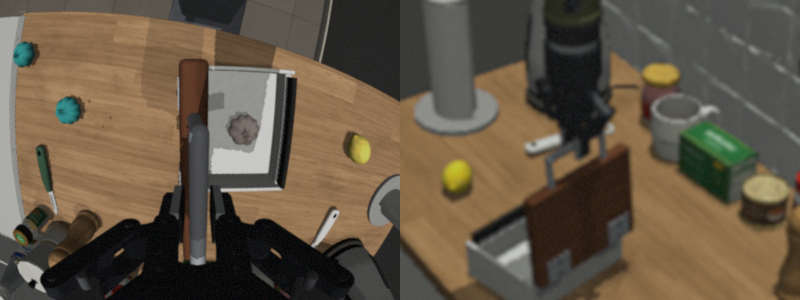

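```bash
python3 -m pendant '[{"xyz":[0,0,0],"rot":[0,0,0],"hand":-0.7},{"xyz":[0,0,0],"rot":[0,0,0],"hand":-0.8},{"xyz":[0,0,0],"rot":[0,0,0],"hand":-1},{"xyz":[0,0,0],"rot":[0,0,0],"hand":-1},{"xyz":[0,0,0],"rot":[0,0,0],"hand":-1}]'
```

```text
time_s: 13.18
ee_pos: [0.4652, 0.0385, 0.2419]
tcp_rot: [[0.977, 0.001, -0.215], [0.215, 0.0, 0.977], [0.001, -1.0, 0.0]]
force: [-1.3, 0.2, 6.0]
gripper_width: 0.113
```

```bash
cat > tab.py <<'E'
import numpy as np,sys
R=.1893;ph=np.arctan2(.011,.189)
def tab(t0,t1,n,u=(-.216,.976)):
    p=np.linspace(t0,t1,n+1)+ph
    for a,b in zip(p,p[1:]):
        d=R*(np.cos(b)-np.cos(a))*1e3;z=R*(np.sin(b)-np.sin(a))*1e3
        print(f'{b-ph:.3f} [{u[0]*d:.1f},{u[1]*d:.1f},{z:.1f}]')
if __name__=='__main__':tab(float(sys.argv[1]),float(sys.argv[2]),int(sys.argv[3]))
E
python3 tab.py 1.488 1.238 10
```

```text
1.463 [-1.0,4.6,-0.2]
1.438 [-1.0,4.6,-0.3]
1.413 [-1.0,4.6,-0.4]
1.388 [-1.0,4.6,-0.5]
1.363 [-1.0,4.6,-0.6]
1.338 [-1.0,4.6,-0.8]
1.313 [-1.0,4.5,-0.9]
1.288 [-1.0,4.5,-1.0]
1.263 [-1.0,4.5,-1.1]
1.238 [-1.0,4.5,-1.2]
```

```bash
python3 -m pendant '[{"xyz":[-0.5,2.3,0],"rot":[0,0,0],"hand":-1},{"xyz":[-0.5,2.3,-0.2],"rot":[0,0,0],"hand":-1},{"xyz":[-1,4.6,-0.3],"rot":[0,0,0],"hand":-1},{"xyz":[-1,4.6,-0.4],"rot":[0,0,0],"hand":-1},{"xyz":[-1,4.6,-0.5],"rot":[0,0,0],"hand":-1},{"xyz":[-1,4.6,-0.6],"rot":[0,0,0],"hand":-1}]'
```

```text
time_s: 13.68
ee_pos: [0.4604, 0.0606, 0.2397]
tcp_rot: [[0.977, 0.002, -0.215], [0.215, -0.003, 0.977], [0.001, -1.0, -0.003]]
force: [-0.4, -2.0, 4.8]
gripper_width: 0.115
```

```bash
python3 -m pendant '[{"xyz":[-1,4.6,-0.8],"rot":[0,0,0],"hand":-1},{"xyz":[-1,4.5,-0.9],"rot":[0,0,0],"hand":-1},{"xyz":[-1,4.5,-1],"rot":[0,0,0],"hand":-1},{"xyz":[-1,4.5,-1.1],"rot":[0,0,0],"hand":-1},{"xyz":[-1,4.5,-1.2],"rot":[0,0,0],"hand":-1}]'; python3 tab.py 1.238 0.938 10
```

```text
time_s: 14.1
ee_pos: [0.4552, 0.0843, 0.2342]
tcp_rot: [[0.977, 0.001, -0.215], [0.215, -0.0, 0.977], [0.001, -1.0, -0.001]]
force: [2.0, -1.8, 2.0]
gripper_width: 0.112
1.208 [-1.2,5.3,-1.6]
1.178 [-1.2,5.3,-1.8]
1.148 [-1.2,5.2,-1.9]
1.118 [-1.1,5.1,-2.1]
1.088 [-1.1,5.1,-2.3]
1.058 [-1.1,5.0,-2.4]
1.028 [-1.1,4.9,-2.6]
0.998 [-1.1,4.9,-2.7]
0.968 [-1.1,4.8,-2.9]
0.938 [-1.0,4.7,-3.0]
```

```bash
python3 -m pendant '[{"xyz":[-1.2,5.3,-1.6],"rot":[0,0,0],"hand":-1},{"xyz":[-1.2,5.3,-1.8],"rot":[0,0,0],"hand":-1},{"xyz":[-1.2,5.2,-1.9],"rot":[0,0,0],"hand":-1},{"xyz":[-1.1,5.1,-2.1],"rot":[0,0,0],"hand":-1},{"xyz":[-1.1,5.1,-2.3],"rot":[0,0,0],"hand":-1},{"xyz":[-1.1,5,-2.4],"rot":[0,0,0],"hand":-1}]'; python3 -c "
from h import *
shot('scene','s8.png');b=cv2.imread('pics/s8.png');cv2.imwrite('pics/c8.png',cv2.resize(b[120:290,180:400],None,fx=3,fy=3))"
```

```text
time_s: 14.6
ee_pos: [0.4483, 0.1159, 0.222]
tcp_rot: [[0.976, 0.001, -0.216], [0.216, 0.001, 0.976], [0.001, -1.0, 0.001]]
force: [3.0, -0.2, 2.8]
gripper_width: 0.118
```

View pics/c8.png

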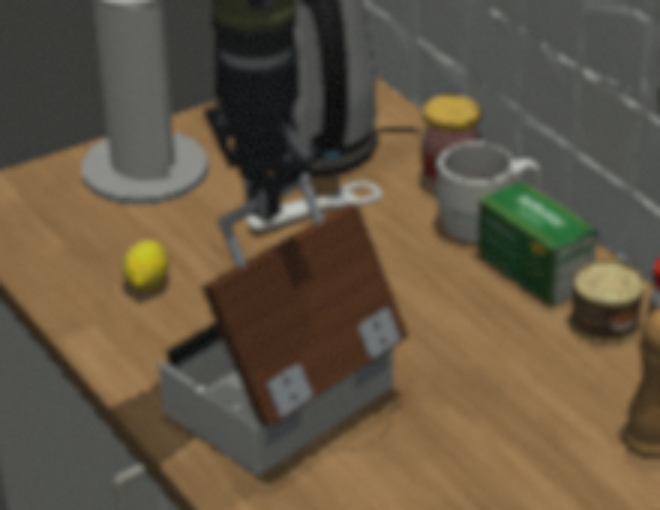

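```bash
python3 -m pendant '[{"xyz":[-1.1,4.9,-2.6],"rot":[0,0,0],"hand":-1},{"xyz":[-1.1,4.9,-2.7],"rot":[0,0,0],"hand":-1},{"xyz":[-1.1,4.8,-2.9],"rot":[0,0,0],"hand":-1},{"xyz":[-1,4.7,-3],"rot":[0,0,0],"hand":-1}]'; python3 tab.py 0.938 0.138 27
```

```text
time_s: 14.98
ee_pos: [0.4442, 0.1347, 0.2107]
tcp_rot: [[0.977, 0.001, -0.215], [0.215, -0.0, 0.977], [0.001, -1.0, -0.0]]
force: [5.0, -0.3, 2.3]
gripper_width: 0.116
0.908 [-1.0,4.6,-3.1]
0.879 [-1.0,4.5,-3.3]
0.849 [-1.0,4.4,-3.4]
0.819 [-0.9,4.3,-3.5]
0.790 [-0.9,4.2,-3.6]
0.760 [-0.9,4.1,-3.8]
0.731 [-0.9,3.9,-3.9]
0.701 [-0.8,3.8,-4.0]
0.671 [-0.8,3.7,-4.1]
0.642 [-0.8,3.6,-4.2]
0.612 [-0.8,3.5,-4.3]
0.582 [-0.7,3.3,-4.4]
0.553 [-0.7,3.2,-4.5]
0.523 [-0.7,3.1,-4.6]
0.494 [-0.7,2.9,-4.7]
0.464 [-0.6,2.8,-4.8]
0.434 [-0.6,2.7,-4.9]
0.405 [-0.6,2.5,-5.0]
0.375 [-0.5,2.4,-5.1]
0.345 [-0.5,2.2,-5.1]
0.316 [-0.5,2.1,-5.2]
0.286 [-0.4,1.9,-5.3]
0.257 [-0.4,1.8,-5.3]
0.227 [-0.4,1.6,-5.4]
0.197 [-0.3,1.5,-5.4]
0.168 [-0.3,1.3,-5.4]
0.138 [-0.3,1.1,-5.5]
```

```bash
python3 -m pendant '[{"xyz":[-0.8,4.6,-3.1],"rot":[0,0,0],"hand":-1},{"xyz":[-0.8,4.5,-3.3],"rot":[0,0,0],"hand":-1},{"xyz":[-0.8,4.4,-3.4],"rot":[0,0,0],"hand":-1},{"xyz":[-0.7,4.3,-3.5],"rot":[0,0,0],"hand":-1},{"xyz":[-0.7,4.2,-3.6],"rot":[0,0,0],"hand":-1},{"xyz":[-0.7,4.1,-3.8],"rot":[0,0,0],"hand":-1},{"xyz":[-0.7,3.9,-3.9],"rot":[0,0,0],"hand":-1}]'
```

```text
time_s: 15.57
ee_pos: [0.4375, 0.1649, 0.186]
tcp_rot: [[0.976, -0.001, -0.216], [0.216, 0.001, 0.976], [-0.001, -1.0, 0.001]]
force: [0.5, 3.0, 1.4]
gripper_width: 0.114
```

```bash
python3 -m pendant '[{"xyz":[-0.7,3.8,-4],"rot":[0,0,0],"hand":-1},{"xyz":[-0.7,3.7,-4.1],"rot":[0,0,0],"hand":-1},{"xyz":[-0.7,3.6,-4.2],"rot":[0,0,0],"hand":-1},{"xyz":[-0.7,3.5,-4.3],"rot":[0,0,0],"hand":-1},{"xyz":[-0.7,3.3,-4.4],"rot":[0,0,0],"hand":-1},{"xyz":[-0.6,3.2,-4.5],"rot":[0,0,0],"hand":-1},{"xyz":[-0.6,3.1,-4.6],"rot":[0,0,0],"hand":-1},{"xyz":[-0.6,2.9,-4.7],"rot":[0,0,0],"hand":-1}]'
```

```text
time_s: 16.23
ee_pos: [0.4318, 0.1916, 0.1507]
tcp_rot: [[0.976, -0.002, -0.216], [0.216, 0.0, 0.976], [-0.002, -1.0, 0.001]]
force: [-2.7, 5.0, 2.2]
gripper_width: 0.114
```

```bash
python3 -m pendant '[{"xyz":[-0.7,3.0,-4.8],"rot":[0,0,0],"hand":-1},{"xyz":[-0.7,2.9,-4.9],"rot":[0,0,0],"hand":-1},{"xyz":[-0.7,2.8,-5],"rot":[0,0,0],"hand":-1},{"xyz":[-0.7,2.6,-5.1],"rot":[0,0,0],"hand":-1},{"xyz":[-0.6,2.4,-5.1],"rot":[0,0,0],"hand":-1},{"xyz":[-0.6,2.3,-5.2],"rot":[0,0,0],"hand":-1},{"xyz":[-0.5,2.1,-5.3],"rot":[0,0,0],"hand":-1}]'
```

```text
time_s: 16.82
ee_pos: [0.4282, 0.2089, 0.1153]
tcp_rot: [[0.977, -0.001, -0.215], [0.215, -0.002, 0.977], [-0.001, -1.0, -0.002]]
force: [-0.8, -1.8, -2.5]
gripper_width: 0.113
```

```bash
python3 -m pendant '[{"xyz":[-0.3,1.5,-5],"rot":[0,0,0],"hand":-1},{"xyz":[-0.3,1.4,-5],"rot":[0,0,0],"hand":-1},{"xyz":[-0.3,1.2,-5],"rot":[0,0,0],"hand":-1},{"xyz":[-0.2,1.0,-4],"rot":[0,0,0],"hand":-1},{"xyz":[-0.2,0.7,-3],"rot":[0,0,0],"hand":-1},{"xyz":[-0.1,0.5,-2],"rot":[0,0,0],"hand":-1},{"xyz":[0,0,0],"rot":[0,0,0],"hand":-1}]'; python3 -m pendant '[{"xyz":[0,0,0],"rot":[0,0,0],"hand":-1}]'
```

```text
time_s: 17.4
ee_pos: [0.4267, 0.2159, 0.0914]
tcp_rot: [[0.976, -0.001, -0.216], [0.216, 0.0, 0.976], [-0.001, -1.0, 0.001]]
force: [-3.0, -0.3, -6.7]
gripper_width: 0.116
time_s: 17.48
ee_pos: [0.4267, 0.2159, 0.0917]
tcp_rot: [[0.977, -0.001, -0.215], [0.215, 0.0, 0.977], [-0.001, -1.0, 0.001]]
force: [-3.2, -0.5, -6.0]
gripper_width: 0.114
```

```bash
Z='x'; for i in 1; do python3 -m pendant '[{"xyz":[0,0.1,-0.8],"rot":[0,0,0],"hand":-1},{"xyz":[0,0.1,-0.8],"rot":[0,0,0],"hand":-1},{"xyz":[0,0.1,-0.8],"rot":[0,0,0],"hand":-1},{"xyz":[0,0.1,-0.8],"rot":[0,0,0],"hand":-1}]' | grep -E 'ee|force'; python3 -m pendant '[{"xyz":[0,0.1,-0.8],"rot":[0,0,0],"hand":-1},{"xyz":[0,0.1,-0.8],"rot":[0,0,0],"hand":-1},{"xyz":[0,0.1,-0.8],"rot":[0,0,0],"hand":-1},{"xyz":[0,0.1,-0.8],"rot":[0,0,0],"hand":-1}]'| grep -E 'ee|force';done
```

```text
ee_pos: [0.4267, 0.2164, 0.089]
force: [-4.2, 1.8, -4.2]
ee_pos: [0.4265, 0.2171, 0.0859]
force: [-6.7, 2.2, -1.8]
```

```bash
python3 -m pendant '[{"xyz":[-0.3,0.1,-0.6],"rot":[0,0,0],"hand":-1},{"xyz":[-0.3,0.1,-0.6],"rot":[0,0,0],"hand":-1},{"xyz":[-0.2,0.1,-0.6],"rot":[0,0,0],"hand":-1}]' | grep -E 'ee|force'; python3 -m pendant '[{"xyz":[0,0.1,-0.6],"rot":[0,0,0],"hand":-1},{"xyz":[0,0.1,-0.6],"rot":[0,0,0],"hand":-1},{"xyz":[0,0.1,-0.6],"rot":[0,0,0],"hand":-1}]'| grep -E 'ee|force'
```

```text
ee_pos: [0.4265, 0.2173, 0.0842]
force: [-5.0, 2.1, -2.6]
ee_pos: [0.4264, 0.2177, 0.0824]
force: [-4.7, 2.4, -2.2]
```

```bash
python3 -m pendant '[{"xyz":[-0.2,0.1,-0.6],"rot":[0,0,0],"hand":-1},{"xyz":[-0.2,0.1,-0.6],"rot":[0,0,0],"hand":-1},{"xyz":[-0.2,0.1,-0.6],"rot":[0,0,0],"hand":-1}]' | grep -E 'ee|force'; python3 -m pendant '[{"xyz":[0,0.1,-0.5],"rot":[0,0,0],"hand":-1},{"xyz":[0,0.1,-0.5],"rot":[0,0,0],"hand":-1},{"xyz":[0,0.1,-0.5],"rot":[0,0,0],"hand":-1}]'| grep -E 'ee|force'
```

```text
ee_pos: [0.4264, 0.2179, 0.0807]
force: [-3.4, 3.4, -2.2]
ee_pos: [0.4264, 0.2182, 0.0791]
force: [-4.1, 4.0, -1.8]
```

```bash
python3 -m pendant '[{"xyz":[-0.2,0.2,-0.5],"rot":[0,0,0],"hand":-1},{"xyz":[-0.2,0.2,-0.5],"rot":[0,0,0],"hand":-1},{"xyz":[-0.2,0.2,-0.5],"rot":[0,0,0],"hand":-1}]' | grep -E 'ee|force'; python3 -m pendant '[{"xyz":[0,0.1,-0.5],"rot":[0,0,0],"hand":-1},{"xyz":[0,0.1,-0.5],"rot":[0,0,0],"hand":-1},{"xyz":[0,0.1,-0.5],"rot":[0,0,0],"hand":-1}]'| grep -E 'ee|force'
python3 -c "
from h import *
shot('scene','s9.png');b=cv2.imread('pics/s9.png');cv2.imwrite('pics/c9.png',cv2.resize(b[150:290,180:400],None,fx=3.6,fy=3.6,interpolation=2))"
```

```text
ee_pos: [0.4263, 0.2184, 0.0776]
force: [-0.8, 2.8, -3.0]
ee_pos: [0.4262, 0.2186, 0.0761]
force: [1.0, 0.7, -2.0]
```

View pics/c9.png

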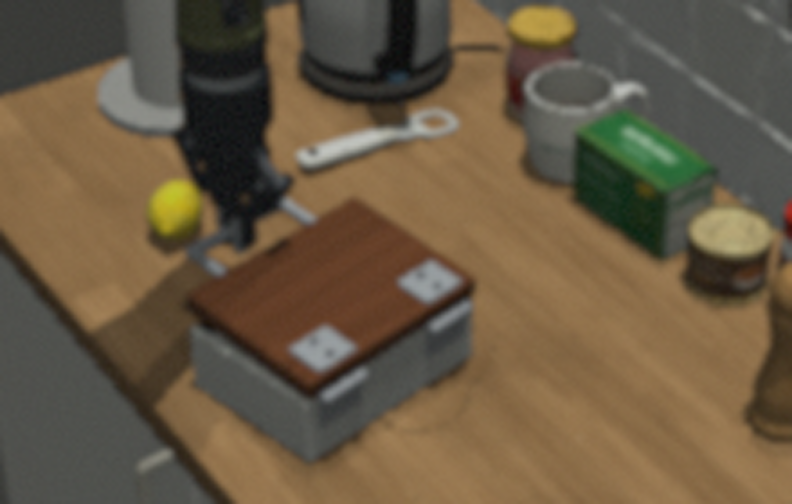

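```bash
python3 -m pendant '[{"xyz":[0,0.1,-0.5],"rot":[0,0,0],"hand":-1},{"xyz":[0,0.1,-0.5],"rot":[0,0,0],"hand":-1},{"xyz":[0,0.1,-0.5],"rot":[0,0,0],"hand":-1}]' | grep -E 'ee|force'; python3 -m pendant '[{"xyz":[0,0.1,-0.4],"rot":[0,0,0],"hand":-1},{"xyz":[0,0.1,-0.4],"rot":[0,0,0],"hand":-1},{"xyz":[0,0.1,-0.4],"rot":[0,0,0],"hand":-1}]'| grep -E 'ee|force'; python3 -m pendant '[{"xyz":[0,0,-0.4],"rot":[0,0,0],"hand":-1},{"xyz":[0,0,-0.4],"rot":[0,0,0],"hand":-1}]'| grep -E 'ee|force'
```

```text
ee_pos: [0.4262, 0.2188, 0.0747]
force: [1.2, -0.5, 4.0]
ee_pos: [0.4261, 0.2189, 0.074]
force: [1.6, -2.2, 6.6]
ee_pos: [0.4261, 0.219, 0.0734]
force: [0.7, -1.6, 6.7]
```

```bash
for k in 1; do python3 -m pendant '[{"xyz":[0,0,-0.3],"rot":[0,0,0],"hand":-1},{"xyz":[0,0,-0.3],"rot":[0,0,0],"hand":-1},{"xyz":[0,0,-0.3],"rot":[0,0,0],"hand":-1}]' | grep -E 'ee|force'; python3 -m pendant '[{"xyz":[0,0,-0.3],"rot":[0,0,0],"hand":-1},{"xyz":[0,0,-0.3],"rot":[0,0,0],"hand":-1},{"xyz":[0,0,-0.3],"rot":[0,0,0],"hand":-1}]'| grep -E 'ee|force'; python3 -m pendant '[{"xyz":[0,0,-0.3],"rot":[0,0,0],"hand":-1},{"xyz":[0,0,-0.3],"rot":[0,0,0],"hand":-1}]'| grep -E 'ee|force';done
```

```text
ee_pos: [0.4261, 0.219, 0.0725]
force: [0.3, -1.8, 7.4]
ee_pos: [0.4261, 0.2192, 0.0717]
force: [-0.1, -0.8, 6.9]
ee_pos: [0.4261, 0.2192, 0.0711]
force: [-0.1, -0.3, 8.1]
```

```bash
python3 -m pendant '[{"xyz":[0,0,-0.3],"rot":[0,0,0],"hand":-1},{"xyz":[0,0,-0.3],"rot":[0,0,0],"hand":-1}]' | grep -E 'ee|force'; python3 -m pendant '[{"xyz":[0,0,-0.3],"rot":[0,0,0],"hand":-1},{"xyz":[0,0,-0.3],"rot":[0,0,0],"hand":-1}]'| grep -E 'ee|force'
```

```text
ee_pos: [0.4261, 0.2193, 0.0705]
force: [-0.6, -0.5, 7.6]
ee_pos: [0.426, 0.2193, 0.0699]
force: [-0.3, 0.3, 8.4]
```

```bash
python3 -m pendant '[{"xyz":[0,0,-0.3],"rot":[0,0,0],"hand":-1},{"xyz":[0,0,-0.3],"rot":[0,0,0],"hand":-1}]'| grep -E 'ee|force'
```

```text
ee_pos: [0.426, 0.2194, 0.0693]
force: [0.0, -0.4, 7.2]
```

```bash
python3 -m pendant '[{"xyz":[0,0,-0.3],"rot":[0,0,0],"hand":-1},{"xyz":[0,0,-0.3],"rot":[0,0,0],"hand":-1}]'| grep -E 'ee|force'
```

```text
ee_pos: [0.426, 0.2194, 0.0687]
force: [-0.1, -0.3, 8.6]
```

```bash
python3 -m pendant '[{"xyz":[0,0,-0.3],"rot":[0,0,0],"hand":-1},{"xyz":[0,0,-0.3],"rot":[0,0,0],"hand":-1}]'| grep -E 'ee|force'
```

```text
ee_pos: [0.426, 0.2195, 0.0682]
force: [-0.6, -0.5, 8.0]
```

```bash
python3 -m pendant '[{"xyz":[0,0,-0.3],"rot":[0,0,0],"hand":-1},{"xyz":[0,0,-0.3],"rot":[0,0,0],"hand":-1}]'| grep -E 'ee|force'
```

```text
ee_pos: [0.426, 0.2195, 0.0676]
force: [-0.2, 0.5, 7.8]
```

```bash
python3 -m pendant '[{"xyz":[0,0,-0.3],"rot":[0,0,0],"hand":-1},{"xyz":[0,0,-0.3],"rot":[0,0,0],"hand":-1}]'| grep -E 'ee|force'
```

```text
ee_pos: [0.426, 0.2196, 0.067]
force: [-0.3, 0.0, 7.7]
```

```bash
python3 -m pendant '[{"xyz":[0,0,-0.3],"rot":[0,0,0],"hand":-1},{"xyz":[0,0,-0.3],"rot":[0,0,0],"hand":-1}]'| grep -E 'ee|force'
```

```text
ee_pos: [0.426, 0.2197, 0.0664]
force: [0.1, 0.4, 8.0]
```

```bash
python3 -m pendant '[{"xyz":[0,0,-0.3],"rot":[0,0,0],"hand":-1},{"xyz":[0,0,-0.3],"rot":[0,0,0],"hand":-1}]'| grep -E 'ee|force'
```

```text
ee_pos: [0.426, 0.2197, 0.0658]
force: [0.1, 0.6, 8.2]
```

```bash
python3 -m pendant '[{"xyz":[0,0,-0.3],"rot":[0,0,0],"hand":-1},{"xyz":[0,0,-0.3],"rot":[0,0,0],"hand":-1}]'| grep -E 'ee|force'
```

```text
ee_pos: [0.426, 0.2197, 0.0656]
force: [-2.0, -0.9, 14.0]
```

```bash
python3 -m pendant '[{"xyz":[0,0,-0.3],"rot":[0,0,0],"hand":-1},{"xyz":[0,0,-0.3],"rot":[0,0,0],"hand":-1}]'| grep -E 'ee|force'
```

```text
ee_pos: [0.426, 0.2197, 0.0654]
force: [-2.6, -0.0, 17.9]
```

```bash
python3 -m pendant '[{"xyz":[0,0,-0.3],"rot":[0,0,0],"hand":-1},{"xyz":[0,0,-0.3],"rot":[0,0,0],"hand":-1}]'| grep -E 'ee|force'
```

```text
ee_pos: [0.426, 0.2198, 0.0653]
force: [-4.3, 0.0, 23.1]
```

Stop reached. I'm backing off to a steady force straight away.

```bash
python3 -m pendant '[{"xyz":[0,0,0.6],"rot":[0,0,0],"hand":-1},{"xyz":[0,0,0.6],"rot":[0,0,0],"hand":-1}]'| grep -E 'ee|force'
```

```text
ee_pos: [0.426, 0.2197, 0.0656]
force: [-0.2, 0.7, 5.2]
```

```bash
python3 -m pendant '[{"xyz":[0,0,-0.3],"rot":[0,0,0],"hand":-1},{"xyz":[0,0,-0.2],"rot":[0,0,0],"hand":-1}]'| grep -E 'ee|force'
```

```text
ee_pos: [0.426, 0.2197, 0.0654]
force: [-2.2, -0.5, 16.5]
```

```bash
python3 -m pendant '[{"xyz":[0,0,0.2],"rot":[0,0,0],"hand":-1},{"xyz":[0,0,0],"rot":[0,0,0],"hand":-1}]'| grep -E 'ee|force';python3 -m pendant '[{"xyz":[0,0,0],"rot":[0,0,0],"hand":-1},{"xyz":[0,0,0],"rot":[0,0,0],"hand":-1},{"xyz":[0,0,0],"rot":[0,0,0],"hand":-1},{"xyz":[0,0,0],"rot":[0,0,0],"hand":-1},{"xyz":[0,0,0],"rot":[0,0,0],"hand":-1},{"xyz":[0,0,0],"rot":[0,0,0],"hand":-1},{"xyz":[0,0,0],"rot":[0,0,0],"hand":-1}]'| grep -E 'ee|force'; python3 -m pendant '[{"xyz":[0,0,0],"rot":[0,0,0],"hand":-1},{"xyz":[0,0,0],"rot":[0,0,0],"hand":-1},{"xyz":[0,0,0],"rot":[0,0,0],"hand":-1},{"xyz":[0,0,0],"rot":[0,0,0],"hand":-1},{"xyz":[0,0,0],"rot":[0,0,0],"hand":-1},{"xyz":[0,0,0],"rot":[0,0,0],"hand":-1},{"xyz":[0,0,0],"rot":[0,0,0],"hand":-1}]'
```

```text
ee_pos: [0.426, 0.2197, 0.0655]
force: [-2.4, -0.1, 12.7]
ee_pos: [0.426, 0.2197, 0.0655]
force: [-2.4, 0.3, 14.3]
time_s: 24.7
ee_pos: [0.426, 0.2197, 0.0655]
tcp_rot: [[0.977, 0.002, -0.215], [0.215, 0.001, 0.977], [0.002, -1.0, 0.001]]
force: [-1.8, -0.3, 13.0]
gripper_width: 0.115
```

```bash
python3 -m pendant '[{"xyz":[0,0,0.4],"rot":[0,0,0],"hand":-1},{"xyz":[0,0,0],"rot":[0,0,0],"hand":-0.7},{"xyz":[0,0,0],"rot":[0,0,0],"hand":-0.5},{"xyz":[0,0,0],"rot":[0,0,0],"hand":-0.3},{"xyz":[0,0,0],"rot":[0,0,0],"hand":-0.3},{"xyz":[0,0,0],"rot":[0,0,0],"hand":-0.3}]'; python3 -c "
from h import *
f=shot('wrist','w10.png');g=shot('scene','s10.png');b=cv2.imread('pics/s10.png');cv2.imwrite('pics/c10.png',np.hstack([cv2.resize(cv2.imread('pics/w10.png'),(400,300)),cv2.resize(b[150:290,190:377],(400,300),interpolation=2)]))"
```

```text
time_s: 25.2
ee_pos: [0.4248, 0.2191, 0.0637]
tcp_rot: [[0.977, -0.001, -0.215], [0.215, -0.0, 0.977], [-0.001, -1.0, -0.0]]
force: [0.1, 0.2, 0.7]
gripper_width: 0.349
```

View pics/c10.png

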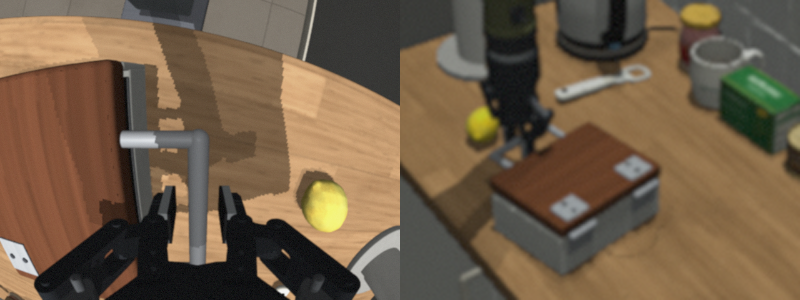

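The bar is free between the open fingers, and the lid looks flat and closed. Next I'll lift straight up.

```bash
python3 -m pendant '[{"xyz":[0,0,8],"rot":[0,0,0],"hand":-0.3},{"xyz":[0,0,15],"rot":[0,0,0],"hand":-0.3},{"xyz":[0,0,25],"rot":[0,0,0],"hand":-0.3},{"xyz":[0,0,30],"rot":[0,0,0],"hand":-0.3},{"xyz":[0,0,30],"rot":[0,0,0],"hand":-0.3},{"xyz":[0,0,30],"rot":[0,0,0],"hand":-0.3},{"xyz":[0,0,25],"rot":[0,0,0],"hand":-0.3},{"xyz":[0,0,15],"rot":[0,0,0],"hand":-0.3},{"xyz":[0,0,0],"rot":[0,0,0],"hand":-0.3},{"xyz":[0,0,0],"rot":[0,0,0],"hand":-0.3},{"xyz":[0,0,0],"rot":[0,0,0],"hand":-0.3}]'; python3 -c "
from h import *
f=shot('wrist','w11.png');g=shot('scene','s11.png');b=cv2.imread('pics/s11.png');cv2.imwrite('pics/c11.png',np.hstack([cv2.resize(cv2.imread('pics/w11.png'),(400,300)),cv2.resize(b[150:290,190:377],(400,300),interpolation=2)]))
p=[.452,.1055,-1.353]
for th in (0,.0164,.045,.08): print(th,px(g,box2w(p,lid(.146,-.095,.022,th))).round(1))
for l in ['lemon','peeler','opener']:print(l,[(np.round(w(g,d['at']),3).tolist(),round(d['confidence'],2)) for d in recognise(l,g)][:1])"
```

```text
time_s: 26.22
ee_pos: [0.4246, 0.219, 0.2414]
tcp_rot: [[0.977, -0.001, -0.215], [0.215, -0.001, 0.977], [-0.001, -1.0, -0.0]]
force: [0.3, -0.1, -0.4]
gripper_width: 0.35
0 [231.1 234. ]
0.0164 [231.2 233.4]
0.045 [231.2 232.4]
0.08 [231.3 231.1]
lemon []
peeler [([0.623, -0.252, 0.015], 0.77)]
opener [([0.646, 0.378, 0.018], 0.53)]
```

View pics/c11.png

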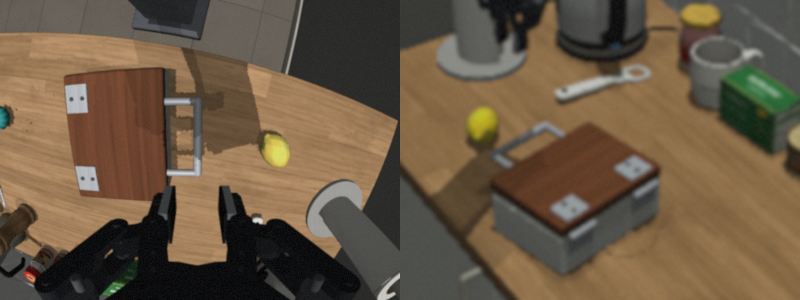

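```bash
python3 -c "
from h import *
print(close_job())"
```

```text
the job is handed in; nothing more can be done
None
```

The garlic is in the box, and the lid is closed on its seal and let go. However, my press overshot the 25 N limit for a moment and may have gone past the 35 N seal limit. I handed the job in at about 26 s of the 72 s allowed.

- **Garlic:** I picked the white bulb, and a wrist picture showed it lying in the box before I started on the lid. I left the turquoise and orange look-alikes alone.
- **Lid:** I held it by its bar all the way down, at about 0.3 rad/s and then much slower near the seal. It touched the seal with the tool at about 75 mm. It then sank steadily at about 8 N on the bar until it stopped at 65.5 mm, about 7 mm of seal travel. That puts the lid at roughly 0.016 rad, worked out from the tool height rather than measured directly.
- **Overshoot:** When the lid hit the stop, I had queued one step too many and the bar force peaked at about 23 N. Allowing for the bar's leverage and the lid's weight, that is roughly 33 to 36 N on the seal and about 35 N at the marked press point. I backed off at once, but can't confirm it stayed under 35 N on the seal.
- **Hold:** After backing off, I kept 13 to 14 N on the bar (about 20 N on the seal) for over a second, and the lid did not sink any further.
- **Last checks:** The final pictures show the lid flat, the gripper clear of it, and the lemon where it was. The network put the peeler and opener within about 10 mm of where they started, which is within its error. It missed the lemon in the last picture, so I judged the lemon by eye only.

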